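# Shift the dough sheeter out of gear and lock it off for cleaning

### The job

Take the dough sheeter out of gear for cleaning: ease the shift lever out of its running gear (near left), feel for the neutral slot without forcing the lever, take it across, and then push it forward, away from you, fully home in the far right leg of the gate. Then press the lock's shackle down into its brass body until the pawl clicks and it stays down by itself. Leave the other things on the table undisturbed.

Things in the scene. Friction and masses are not known exactly. Their poses are not given: they have to be found in the camera images.
- sheeter: Bench dough sheeter, bolted down; origin under the middle of its cream gear case, x away from the robot, y left, z up. Case 260 (x) x 220 (y) mm, flat steel deck on top at 150 mm; roller head on its left from y = 110 to 452 mm, 215 mm high. A wide H-shaped cover slot in the deck (leg slots 16 mm, neutral slot 43 mm wide) shows the shift pattern; the stem does not touch it.
- gate_mid (a point): Nominal middle of the H slot, in the deck's surface; axes as the sheeter's (x along the two legs, y across). The lever's pivot lies 110 mm below. The selector gate that guides the stem is hidden inside: the middle of its narrow neutral slot lies anywhere up to 28 mm (at the ball) ahead of or behind upright (unknown): draw the lever along its leg, pressing lightly sideways, until it gives.
- lever: The shift lever: 10 mm steel stem with a black ball; origin at its pivot inside the case, z along the stem up to the ball. Forcing it sideways where there is no slot bends the gate: 10 N at the ball is plenty, above about 30 N is too much.
- lever_ball (a point): Centre of the black ball on top of the shift lever: 34 mm diameter, 220 mm from the pivot. Stays where it is left; 1 to 3 N at the ball moves it. Ball play: 4 mm either way fore-aft in the neutral slot, 4 mm either way sideways in a leg. Elsewhere the tongue between the legs stops it after 3 to 8 mm sideways; 6 N is enough to feel it.
- shift_fore (a joint): Fore-aft angle of the lever, rad: 0 upright, + leans forward (+x of gate_mid), end stops at -0.26 and +0.26 (fully home forward).
- shift_side (a joint): Sideways angle of the lever, rad: + leans right (-y of gate_mid), legs of the gate at -0.146 (left) and +0.146 (right), end stops at -0.165 and +0.165. It starts in the left leg.
- shackle_top (a point): Top of the lock's steel shackle, a U of 8 mm bar, legs 30 mm apart along the sheeter's y, above a brass body (26 x 50 x 34 mm high) on the deck right of the gate. Raised, this point is 77 mm above the deck. Slides straight down 17 mm on a light spring; stops about 3 mm down unless the lever is fully home forward. About 10 N pushes it past a hidden pawl that clicks at 15.5 mm; else it springs up.
- shackle (a joint): How far the shackle is pressed down, m: 0 raised, 0.017 the bottom stop, about 0.015 when held by the pawl.
- dough_box: Black plastic dough box with latched lid, 380 x 288 x 121 mm high, about 4.5 kg, full; origin at the centre of its underside. Bystander.
- tongs: Stainless tongs lying flat, 245 mm long along own x, 45 mm wide, 22 mm high; origin on the table near the middle. Bystander.
- bottle: Grey glass bottle with white ceramic swing stopper, 72 mm diameter, 299 mm high, standing; origin at the centre of its underside. Bystander.
- pastry_wheel: Pastry wheel, beech handle and 52 mm steel wheel, lying flat, 190 mm long along own x, 26 mm high; origin on the table near the middle. Bystander.
- cup: White porcelain cup with handle at own +y, 82 mm diameter, 75 mm high, standing; origin at the centre of its underside. Bystander.
- scraper: Dough scraper, steel blade with wooden grip, 110 x 130 mm, 16 mm high, lying flat on the dough box's lid; origin under its middle. Bystander.

How it is judged:
On the way, in this order (a step that is already met when the one before it is completed fails the run):
1. the lever is fully home forward in the right leg of the gate, the lock still open (value of joint shift_fore above 0.235 rad and value of joint shift_side above 0.1 rad and value of joint shackle below 0.005 m), for 0.2 s.
2. the shackle has been pressed past its pawl (value of joint shackle above 0.0125 m), for 0.2 s.
At the end, for the whole second after the job is handed in: The lever stands in the right leg of the gate (side angle above 0.10 rad), fully home forward (fore angle above 0.225 rad), and the shackle stays down by itself, held by the pawl (more than 12.5 mm down) (value of joint shift_fore above 0.225 rad and value of joint shift_side above 0.1 rad and value of joint shackle above 0.0125 m); the robot touches nothing.
It fails at once if a bystander (dough box, tongs, bottle, pastry wheel, cup, scraper) shifted by more than 30 mm, or the bottle or cup tipped (distance of any of dough_box, tongs, bottle, pastry_wheel, cup, scraper from where it was at the start of the episode above 0.03 m or angle between any of bottle, cup's own z axis and vertical above 0.4 rad).
It fails at once if the lever is forced against the gate (over 80 N at the gate, which is about 30 N at the ball) (contact force between lever and sheeter above 80 N).
It also fails if it takes over 54 s, if anything falls off the work surface, if the arm or the gripper's body presses on something with over 40 N, if the wrist force passes 120 N, or if a joint passes its speed limit or range.

### The arm

A 7-joint arm with a two-finger parallel gripper is mounted at the origin on the work surface. World frame = base frame: x ahead of the robot, y to its left, z up, the work surface at z = 0. Lengths are in m, angles in rad, forces in N, time in s.
With the tool pointing down it reaches from about 0.4 to 0.85 m from the base axis. Payload 10.4 kg.
Tool frame: the origin (TCP) lies at the very end of the fingers, on their centre line; the grasp point (between the pads) lies r.pinch_z behind it (r.pinch_z is the distance from the TCP to the grasp point, in m); z points along the fingers, x is the direction in which the jaws open and shut, and the axes are right-handed (so a half turn about z gives the same grasp; the last joint's range is limited). The gripper opens to 87 mm and grips with 3 to 60 N. Pads are 19 mm wide; open, the fingers measure 117 mm over their backs; the gripper's body (75 mm by 190 mm) begins 51 mm behind the grasp point.
Start: joints at [1.272, 0.332, -0.065, 1.46, 0.022, 1.35, -0.088], TCP at [0.17, -0.601, 0.223] pointing down, gripper open.
Joint ranges: [-2.6, 2.6], [-0.5, 2.12], [-1.47, 1.34], [0.16, 2.42], [-1.27, 4.41], [0.06, 2.06], [-2.6, 2.6]. Speed limits (rad/s): [2.22, 2.22, 2.79, 2.79, 3.14, 3.14, 3.14].

### API

Orientations are given as a unit quaternion [x, y, z, w].
In Python, from bench import r gives the robot as it stands.
- The arm moves only by the tool carry_out, never from a script. Its argument "increments" is text: rows parted by semicolons, each of 7 numbers parted by spaces: the turn, a rotation vector about the tool's x, y, z in degrees, then the shift along the tool's x, y, z in m, then the finger opening in m, from 0 to 0.087. A call has exactly 5 rows; each row is the pose to reach, as a shift and turn from the pose measured when the call began, along the tool's axes at that moment; what a row does not reach only later rows make up. A row lasts 1/8 s, in which the tool goes at most 62.5 mm and 10.7 degrees, less where a joint would pass 70% of its speed; a pose out of reach is approached as far as the arm can. A call with a gripper value outside its range is refused whole. The fingers move at their own pace and stop on an object; "squeeze" is the grip in N (left out, the last holds). Time passes only in rows, so rows that repeat a pose let the fingers close, or fill a call up. It gives the time, the measured TCP pose, the force and the opening at its end, in the units of the state.
- r.read_state(): the state, without advancing time (a new reading comes with each control period).
- r.camera(name): name is "scene" or "side" or "wrist"; returns (picture, depth): 480x640x3 uint8, blue, green, red; 480x640 float32, m along the optical axis (not along the pixel's ray), 0 where there is no reading.
- r.camera_model(name): a dict with "K" (3x3 intrinsics, pixels), "extrinsics" (4x4, takes a point from camera to world coordinates). Camera axes: x right, y down, z forward; pixel columns grow to the right and rows downward; lengths in m; the calibration is good to about 2 mm. A picture is of the moment at which its call begins: read the wrist's pose just before it. camera_model takes no time and is no camera call; for the wrist camera it gives the pose at the moment of the call.
- r.close_job(): hands the job in, once; it reports no verdict.
The state is a dict: "time": time; "joint_positions": joint angles; "joint_vel": joint speeds; "joint_torque": joint torques, N m; "ee_pos": TCP position; "eef_rot": TCP orientation; "ft_force": force on the tool from outside, world axes, zero at the start; "torque": the same for the moment, N m; "width": finger opening in m.
Only numpy, scipy, OpenCV 4.12 (cv2) and the standard library are available. Lean on these libraries where they do the work, as an engineer would, in place of code of your own. Each camera call takes 0.05 s, during which the arm holds its last target.

## Working session

There is one attempt and no reset: what is moved stays moved. The work goes in short steps, Python scripts to look and compute and a tool call to move; the robot and the scene stay as the last step left them, time stands still between calls to the robot, and variables do not carry over. Pictures are saved under pics/ and viewed, and the job is handed in when it is done.

Besides the shell and the picture viewer there is one more tool, called after "Request:" as name(argument=value, ...) on one line, values as JSON. carry_out: Moves the arm, as the interface text tells. Its arguments: {"type":"object","properties":{"increments":{"type":"string"},"squeeze":{"type":"number"}},"required":["increments"]}

```bash
ls; mkdir -p pics; cat > h.py <<'E'
import numpy as np, cv2
from bench import r
def snap(n,tag):
    p,d=r.camera(n); m=r.camera_model(n); cv2.imwrite(f'pics/{tag}.png',p); np.savez(f'pics/{tag}.npz',p=p,d=d,K=m['K'],E=m['extrinsics']); return p,d,m
def cloud(tag):
    z=np.load(f'pics/{tag}.npz'); d=z['d'];K=z['K'];E=z['E']
    v,u=np.mgrid[0:480,0:640]; P=np.stack([(u-K[0,2])/K[0,0]*d,(v-K[1,2])/K[1,1]*d,d],-1)
    return z['p'],d,P@E[:3,:3].T+E[:3,3]
def ray(tag,u,v):
    z=np.load(f'pics/{tag}.npz');K=np.array(z['K']);E=z['E']
    q=np.linalg.inv(K)@[u,v,1]; return E[:3,3],E[:3,:3]@q
def onplane(tag,u,v,h):
    o,q=ray(tag,u,v); return o+q*(h-o[2])/q[2]
E
python3 - <<'E'
from h import *
s=r.read_state()
print({k:np.round(v,4) for k,v in s.items()}, r.pinch_z)
for n in('scene','side'):snap(n,n+'0')
E
```

```text
pics
{'time': np.float64(0.0), 'joint_positions': array([ 1.2724,  0.3329, -0.0647,  1.4609,  0.0216,  1.3499, -0.0885]), 'joint_vel': array([-0.0004, -0.0002, -0.0003,  0.0012,  0.0003, -0.0001, -0.    ]), 'joint_torque': array([-1.00000e-04, -6.23251e+01,  2.45000e-02, -3.89889e+01,
       -6.14000e-02,  3.97000e-02,  1.00000e-04]), 'ee_pos': array([ 0.1701, -0.601 ,  0.2218]), 'eef_rot': array([ 7.976e-01, -6.032e-01, -6.000e-04, -4.000e-04]), 'ft_force': array([-0.7381,  0.9534,  0.0013]), 'torque': array([-0.0394,  0.0055,  0.0291]), 'width': np.float64(0.087)} 0.0187
```

View pics/scene0.png

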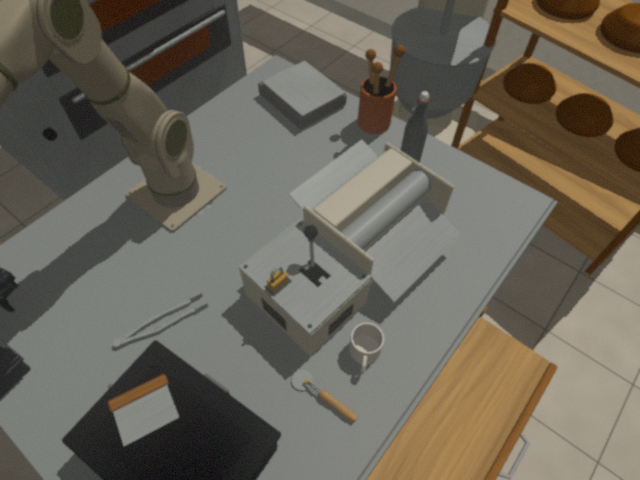

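View pics/side0.png

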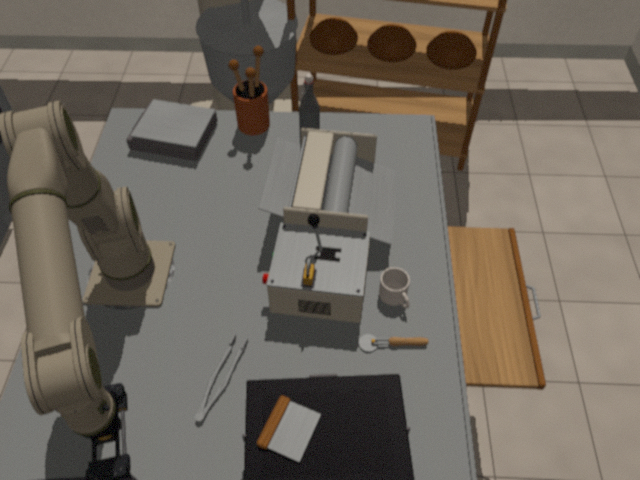

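The scene view shows the black ball at about (311,232), the lock at (277,281) and the H slot at (316,272). In the side view the ball is at (314,220) and the lock at (309,272). Next I'll measure them.

```bash
python3 - <<'E'
from h import *
for t in('scene0','side0'):
    p,d,P=cloud(t)
    m=((abs(P[...,2]-.15)<.006)&(d>0)&(P[...,0]>.2)&(P[...,0]<1)&(abs(P[...,1])<.5)).astype(np.uint8)
    n,l,st,c=cv2.connectedComponentsWithStats(m); 
    for i in np.argsort(-st[1:,4])[:2]+1:
        Q=P[l==i]; rc=cv2.minAreaRect(Q[:,:2].astype(np.float32)); print(t,st[i],np.round(Q.mean(0),4),rc,np.round(cv2.boxPoints(rc),4).tolist())
    # ball: dark px, high
    hs=cv2.cvtColor(p,cv2.COLOR_BGR2HSV)
    b=((hs[...,2]<75)&(P[...,2]>.24)&(P[...,0]>.3)&(P[...,0]<.9)&(abs(P[...,1])<.35)&(d>0)).astype(np.uint8)
    n,l,st,c=cv2.connectedComponentsWithStats(b)
    for i in range(1,n):
        if st[i,4]>15: print('ball',st[i],c[i],np.round(np.median(P[l==i],0),4),np.round(P[l==i].max(0),4))
    K=np.load(f'pics/{t}.npz');print(np.round(K['K'],1).tolist(),np.round(K['E'],3).tolist())
p=cv2.imread('pics/scene0.png');a=cv2.resize(p[200:360,220:400],None,fx=4,fy=3.7,interpolation=cv2.INTER_CUBIC);cv2.imwrite('pics/c1.png',a)
p=cv2.imread('pics/side0.png');a=cv2.resize(p[190:330,240:420],None,fx=4,fy=4,interpolation=cv2.INTER_CUBIC);cv2.imwrite('pics/c2.png',a)
E
```

```text
scene0 [ 238  219  134  115 7025] [ 0.5781 -0.0344  0.1504] ((0.5675455331802368, -0.025527819991111755), (0.22800672054290771, 0.26068082451820374), 84.88325500488281) [[0.4275999963283539, -0.1274999976158142], [0.6872000098228455, -0.15070000290870667], [0.7074999809265137, 0.07639999687671661], [0.4478999972343445, 0.09960000216960907]]
scene0 [348 160  21  19  64] [0.4668 0.3312 0.1541] ((0.46532103419303894, 0.33085131645202637), (0.08820179849863052, 0.015493622049689293), 84.7550277709961) [[0.4535999894142151, 0.28760001063346863], [0.4690000116825104, 0.28619998693466187], [0.4771000146865845, 0.374099999666214], [0.46160000562667847, 0.37549999356269836]]
ball [303 225  15  15 152] [310.11184211 231.42763158] [0.5551 0.0101 0.2644] [0.5669 0.0307 0.2758]
[[480.8, 0.0, 313.8], [0.0, 480.8, 238.7], [0.0, 0.0, 1.0]] [[0.77, 0.525, -0.362, 0.982], [0.638, -0.632, 0.44, -0.494], [0.002, -0.57, -0.822, 1.189], [0.0, 0.0, 0.0, 1.0]]
side0 [ 267  220  103   77 5291] [ 0.5728 -0.0346  0.1496] ((0.5710657238960266, -0.029342100024223328), (0.22915281355381012, 0.25760743021965027), 84.9435806274414) [[0.4327000081539154, -0.13210000097751617], [0.689300000667572, -0.15479999780654907], [0.7095000147819519, 0.07339999824762344], [0.4528999924659729, 0.09610000252723694]]
side0 [276 144  26  74 492] [0.469  0.2601 0.1515] ((0.4650910794734955, 0.2611290514469147), (0.3056522309780121, 0.03584963083267212), 84.45264434814453) [[0.4325000047683716, 0.11079999804496765], [0.4681999981403351, 0.10729999840259552], [0.4977000057697296, 0.4115000069141388], [0.4620000123977661, 0.41499999165534973]]
ball [307 214  13  13 129] [313.1627907  219.84496124] [0.5531 0.0076 0.2629] [0.5687 0.028  0.2742]
[[609.5, 0.0, 309.5], [0.0, 609.5, 238.2], [0.0, 0.0, 1.0]] [[0.999, 0.029, -0.04, 0.609], [0.047, -0.787, 0.615, -1.019], [-0.014, -0.616, -0.788, 1.498], [0.0, 0.0, 0.0, 1.0]]
```

```bash
ls pics
```

```text
c1.png
c2.png
scene0.npz
scene0.png
side0.npz
side0.png
```

View pics/c1.png

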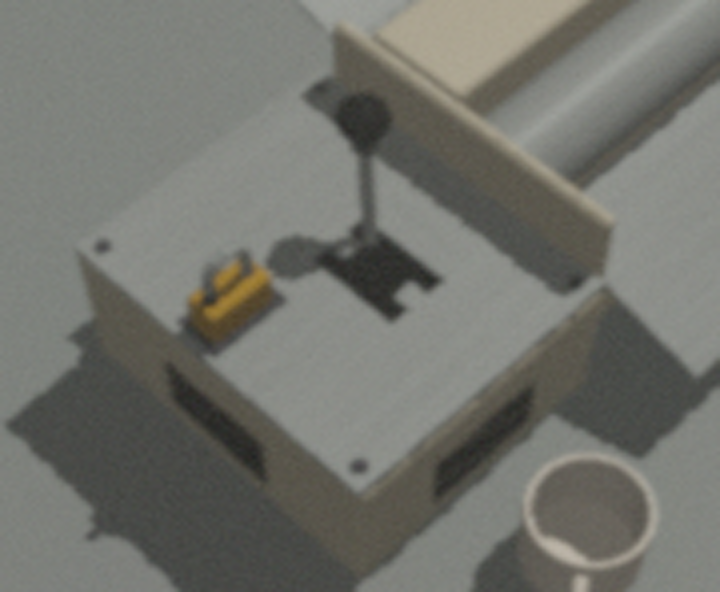

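View pics/c2.png

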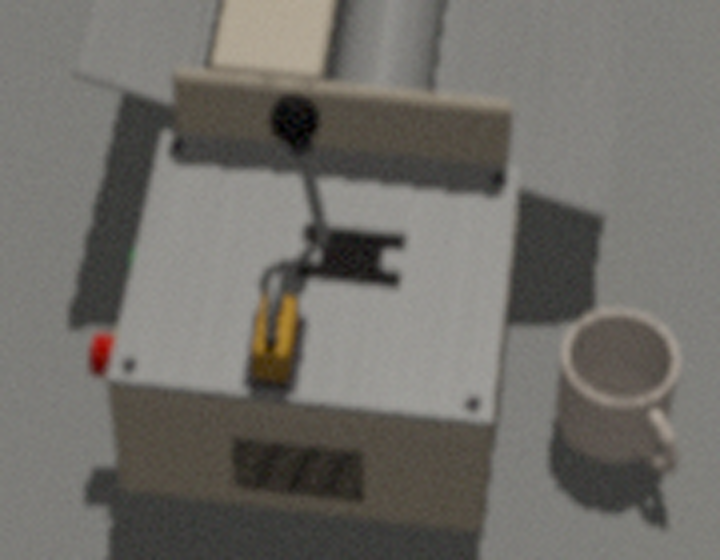

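```bash
cat >> h.py <<'E'
def tri(obs):
    A=np.zeros((3,3));b=np.zeros(3)
    for t,u,v in obs:
        o,q=ray(t,u,v);q=q/np.linalg.norm(q);M=np.eye(3)-np.outer(q,q);A+=M;b+=M@o
    x=np.linalg.solve(A,b)
    return x,[np.linalg.norm((np.eye(3)-np.outer(q/np.linalg.norm(q),q/np.linalg.norm(q)))@(x-o)) for o,q in [ray(*k) for k in obs]]
E
python3 - <<'E'
from h import *
x,e=tri([('scene0',310.1,231.4),('side0',313.2,219.8)]);print('ball',x,e)
W=np.deg2rad(-5.1);ex=np.array([np.cos(W),np.sin(W)]);ey=np.array([-ex[1],ex[0]])
for t,roi in(('scene0',(250,290,296,334)),('side0',(245,264,313,345))):
    p,d,P=cloud(t);g=cv2.cvtColor(p,cv2.COLOR_BGR2GRAY)
    a,b,c,e=roi;m=np.zeros_like(g);m[a:b,c:e]=(g[a:b,c:e]<62)
    n,l,st,cc=cv2.connectedComponentsWithStats(m);i=1+np.argmax(st[1:,4]);v,u=np.nonzero(l==i)
    Q=np.array([onplane(t,uu,vv,.15)[:2] for uu,vv in zip(u,v)])
    X=Q@ex;Y=Q@ey
    print(t,len(u),g[a:b,c:e].min(),'x',X.min(),X.max(),'y',Y.min(),Y.max()); mid=(X.min()+X.max())/2*ex+(Y.min()+Y.max())/2*ey;print('mid',mid)
    # case plus lock: brass
    hs=cv2.cvtColor(p,cv2.COLOR_BGR2HSV)
    m=((hs[...,0]>14)&(hs[...,0]<32)&(hs[...,1]>130)&(P[...,0]>.4)&(P[...,0]<.7)&(P[...,2]>.14)&(P[...,2]<.23)).astype(np.uint8)
    n,l,st,cc=cv2.connectedComponentsWithStats(m);i=1+np.argmax(st[1:,4]);Q=P[l==i];print('brass',st[i],cc[i],np.median(Q,0))
    top=Q[abs(Q[:,2]-.184)<.004];print(len(top),top.mean(0))
    s=(P[...,2]>.2)&(P[...,2]<.235)&(np.hypot(P[...,0]-np.median(Q[:,0]),P[...,1]-np.median(Q[:,1]))<.05)
    v,u=np.nonzero(s);print('shackle',len(v),np.c_[u,v,np.round(P[s],3)].tolist()[:12])
E
```

```text
ball [0.55253167 0.01306973 0.25800299] [np.float64(0.0013035681308807639), np.float64(0.00130356813088071)]
scene0 259 39 x 0.5571009196074405 0.6215447341360498 y 0.013318355102121336 0.05580924517292169
mid [ 0.59006226 -0.01796047]
brass [ 499    0  111   50 2250] [553.49644444  17.668     ] [0.59387424 1.42154928 0.16211673]
62 [0.59837755 1.45431288 0.18454273]
shackle 204 [[554.0, 0.0, 0.552, 1.438, 0.219], [556.0, 0.0, 0.557, 1.447, 0.217], [557.0, 0.0, 0.561, 1.446, 0.218], [558.0, 0.0, 0.564, 1.447, 0.219], [559.0, 0.0, 0.566, 1.455, 0.217], [560.0, 0.0, 0.571, 1.443, 0.223], [561.0, 0.0, 0.573, 1.451, 0.221], [562.0, 0.0, 0.577, 1.447, 0.224], [563.0, 0.0, 0.58, 1.449, 0.224], [564.0, 0.0, 0.584, 1.445, 0.227], [565.0, 0.0, 0.587, 1.45, 0.226], [566.0, 0.0, 0.591, 1.447, 0.229]]
side0 224 15 x 0.5541156008627071 0.6231844271139526 y 0.008338881600881393 0.05431776486971606
mid [ 0.5891045  -0.02112333]
brass [303 264  11  22 153] [308.54248366 275.4248366 ] [ 0.5471359  -0.11809581  0.18134729]
82 [ 0.5458493  -0.10774001  0.18357072]
shackle 48 [[308.0, 259.0, 0.544, -0.094, 0.226], [309.0, 259.0, 0.546, -0.089, 0.22], [310.0, 259.0, 0.549, -0.088, 0.219], [307.0, 260.0, 0.541, -0.095, 0.223], [308.0, 260.0, 0.544, -0.095, 0.223], [309.0, 260.0, 0.547, -0.095, 0.223], [310.0, 260.0, 0.549, -0.091, 0.218], [307.0, 261.0, 0.542, -0.098, 0.222], [308.0, 261.0, 0.544, -0.101, 0.227], [309.0, 261.0, 0.547, -0.096, 0.221], [310.0, 261.0, 0.549, -0.089, 0.211], [307.0, 262.0, 0.542, -0.103, 0.225]]
```

```bash
cat >> h.py <<'E'
from scipy.spatial.transform import Rotation as R
YAW=np.deg2rad(-5.1); ex=np.array([np.cos(YAW),np.sin(YAW),0]); ey=np.array([-ex[1],ex[0],0])
def down(yaw=YAW): 
    x=np.array([np.cos(yaw),np.sin(yaw),0]);z=np.array([0,0,-1.]);return R.from_matrix(np.c_[x,np.cross(z,x),z])
def plan(p,rot=None,show=True):
    s=r.read_state();T=R.from_quat(s['eef_rot']);rot=rot or T
    sh=T.inv().apply(np.array(p)-s['ee_pos']);rv=np.rad2deg((T.inv()*rot).as_rotvec())
    print('turn',np.round(rv,2),'shift',np.round(sh,4),'|',round(float(np.linalg.norm(sh)),3),'t',s['time'],'F',np.round(s['ft_force'],1));return rv,sh
E
python3 - <<'E'
from h import *
plan((.48,-.04,.42),down())
E
```

```text
turn [-4.000e-02  7.000e-02 -6.909e+01] shift [-0.4557 -0.451  -0.1976] | 0.671 t 0.1 F [-0.5 -0.1 -0.6]
```

Request:
carry_out(increments="0 0 0 0 0 -0.06 0.087; 0 0 -4 -0.02 -0.02 -0.11 0.087; 0 0 -10 -0.055 -0.055 -0.14 0.087; 0 0 -17 -0.095 -0.095 -0.16 0.087; 0 0 -24 -0.135 -0.135 -0.18 0.087")

```text
time: 0.72
ee_pos: [0.2639, -0.4329, 0.4024]
eef_rot: [0.906, -0.422, -0.001, -0.0]
ft_force: [0.0, -0.5, 0.1]
width: 0.0871
```

```bash
python3 - <<'E'
from h import *
plan((.48,-.04,.42),down())
E
```

```text
turn [ -0.05   0.07 -44.88] shift [-0.1619 -0.4182 -0.0172] | 0.449 t 0.725 F [ 0.  -0.5  0.1]
```

Request:
carry_out(increments="0 0 -6 -0.02 -0.055 -0.01 0.087; 0 0 -12 -0.042 -0.11 -0.02 0.087; 0 0 -18 -0.063 -0.165 -0.02 0.087; 0 0 -24 -0.085 -0.22 -0.02 0.087; 0 0 -30 -0.107 -0.275 -0.02 0.087")

```text
time: 1.35
ee_pos: [0.4061, -0.1722, 0.4225]
eef_rot: [0.985, -0.172, -0.0, -0.0]
ft_force: [0.8, -0.4, -0.9]
width: 0.0871
```

```bash
python3 - <<'E'
from h import *
plan((.48,-.04,.42),down())
E
```

```text
turn [ -0.05   0.06 -14.69] shift [ 0.0247 -0.1494  0.0026] | 0.151 t 1.35 F [ 0.8 -0.4 -0.9]
```

Request:
carry_out(increments="0 0 -5 0.008 -0.05 0.002 0.087; 0 0 -10 0.016 -0.1 0.003 0.087; 0 0 -14.7 0.025 -0.149 0.003 0.087; 0 0 -14.7 0.025 -0.149 0.003 0.087; 0 0 -14.7 0.025 -0.149 0.003 0.087")

```text
time: 1.98
ee_pos: [0.4799, -0.041, 0.4193]
eef_rot: [0.999, -0.045, -0.001, -0.0]
ft_force: [-0.7, -0.1, -0.6]
width: 0.0868
```

```bash
python3 - <<'E'
from h import *
print(r.read_state()['ee_pos']);snap('wrist','w1');m=r.camera_model('wrist');print(np.round(m['extrinsics'],3))
E
```

```text
[ 0.47993711 -0.04104466  0.41929296]
[[ 0.996 -0.088 -0.024  0.487]
 [-0.091 -0.966 -0.243  0.024]
 [-0.002  0.244 -0.97   0.582]
 [ 0.     0.     0.     1.   ]]
```

View pics/w1.png

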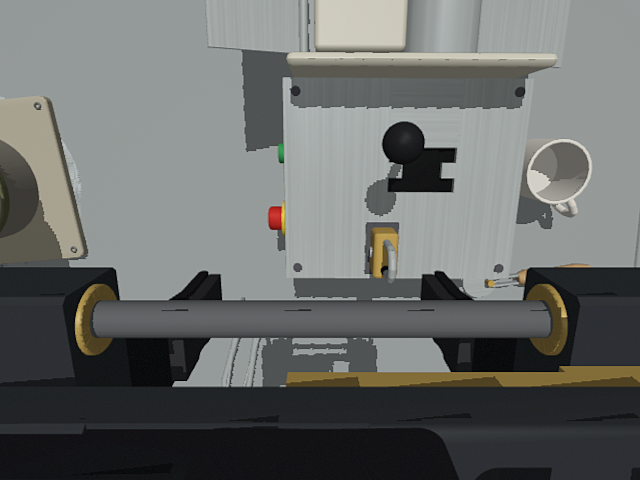

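The wrist view shows the ball at (403,143), the H slot spanning about (388..456, 148..192), the brass lock at (384,250) and the shackle at about (391,258). I'll work out their positions.

```bash
python3 - <<'E'
from h import *
t='w1';p,d,P=cloud(t)
g=cv2.cvtColor(p,cv2.COLOR_BGR2GRAY)
sc=[(295,91),(519.5,91.5),(297.5,267.5),(498.5,268.5)]
S=np.array([onplane(t,*q,.15) for q in sc]);print('screws',np.round(S,4).tolist(),S.mean(0))
for a,b in((0,1),(2,3)):print('yaw',np.rad2deg(np.arctan2(*(S[b]-S[a])[[1,0]])))
o=S[0]-S[2];o2=S[1]-S[3];print([np.rad2deg(np.arctan2(-q[0],q[1])) for q in(o,o2)])
# ball: circle
m=((g<75)&(P[...,2]>.2)).astype(np.uint8);m[:,:370]=0;m[:,440:]=0;m[200:]=0
c,_=cv2.findContours(m,cv2.RETR_EXTERNAL,cv2.CHAIN_APPROX_NONE);c=max(c,key=cv2.contourArea);(u,v),rad=cv2.minEnclosingCircle(c);print('ball px',u,v,rad,'K',np.load('pics/w1.npz')['K'][0,0])
for h in(.25,.254):print('ball',h,onplane(t,u,v,h))
print('tri',tri([('w1',u,v),('scene0',310.1,231.4),('side0',313.2,219.8)]))
B=P[m>0];print('sphere top depth',np.percentile(B[:,2],[50,90,99]))
# H
m=((g<40)).astype(np.uint8);m[:145]=0;m[200:]=0;m[:,:385]=0;m[:,460:]=0
v,u=np.nonzero(m);Q=np.array([onplane(t,a,b,.15) for a,b in zip(u,v)]);X=Q@ex;Y=Q@ey
print('X',np.percentile(X,[.3,99.7]),'Y',np.percentile(Y,[.3,99.7]))
print('sheeter center in rot', S.mean(0)@ex,S.mean(0)@ey)
a=cv2.resize(p[70:290,290:530],None,fx=3,fy=2.7,interpolation=cv2.INTER_CUBIC);cv2.imwrite('pics/c3.png',a)
# lock
hs=cv2.cvtColor(p,cv2.COLOR_BGR2HSV)
m=(hs[...,0]>12)&(hs[...,0]<32)&(hs[...,1]>120)&(abs(P[...,2]-.184)<.004)&(d>0);m[:, :360]=0;m[:,410:]=0;m[290:]=0
Q=P[m];print('brass top',len(Q),Q.min(0),Q.max(0),cv2.minAreaRect(Q[:,:2].astype(np.float32)))
s=(P[...,2]>.2)&(d>0);s[:,:375]=0;s[:,410:]=0;s[:230]=0;s[290:]=0
Q=P[s];print('shackle',len(Q),Q.min(0),Q.max(0),np.median(Q,0)); h=Q[Q[:,2]>.223];print(len(h),h.mean(0),cv2.minAreaRect(Q[:,:2].astype(np.float32)))
E
```

```text
screws [[0.4639, 0.0731, 0.15], [0.6936, 0.0515, 0.15], [0.4463, -0.1169, 0.15], [0.6755, -0.139, 0.15]] [ 0.56982754 -0.03280885  0.15      ]
yaw -5.370057501546854
yaw -5.504876290658991
[np.float64(-5.293196825623298), np.float64(-5.425068039893023)]
ball px 402.6176452636719 142.61764526367188 21.74591827392578 K 396.3361353743207
ball 0.25 [0.55225116 0.0143144  0.25      ]
ball 0.254 [0.55146382 0.01443249 0.254     ]
tri (array([0.55169466, 0.01448731, 0.25586461]), [np.float64(0.0005866167426748409), np.float64(0.001235364312468822), np.float64(0.0016099362021898805)])
sphere top depth [0.26680416 0.27051435 0.58202624]
X [0.55037947 0.62365917] Y [0.01070872 0.05972552]
sheeter center in rot 0.5704881513111474 0.017975460696401928
brass top 679 [ 0.52761132 -0.12520676  0.18001779] [ 0.55597169 -0.07579884  0.18742557] ((0.5422167778015137, -0.10104015469551086), (0.049137067049741745, 0.025806687772274017), 84.30863189697266)
shackle 341 [ 0.53686689 -0.11785821  0.20002442] [ 0.54725549 -0.08267969  0.22789874] [ 0.54173435 -0.09668402  0.22245596]
160 [ 0.54197972 -0.10097235  0.22532771] ((0.5422192215919495, -0.10035131126642227), (0.03545375540852547, 0.00777520751580596), 84.47982788085938)
```

View pics/c3.png

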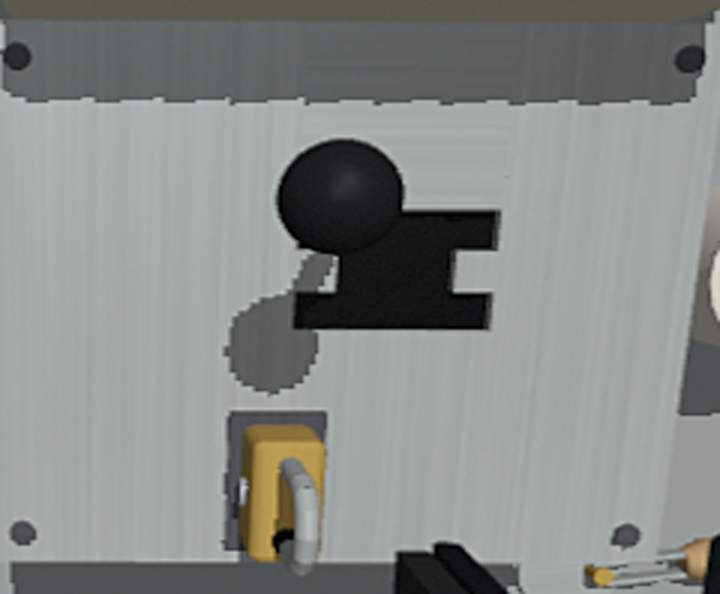

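```bash
sed -i 's/deg2rad(-5.1)/deg2rad(-5.4)/' h.py; cat >> h.py <<'E'
MID=np.array([.5878,-.0171,.15]);L=.22
def ballpt(dx,dy):  # ball centre for fore dx, left dy (sheeter axes)
    return np.r_[(MID+dx*ex+dy*ey)[:2],.04+np.sqrt(L*L-dx*dx-dy*dy)]
def tcp(dx,dy): return ballpt(dx,dy)-[0,0,r.pinch_z]
def where():
    s=r.read_state();q=s['ee_pos']-MID;f=s['ft_force']
    T=R.from_quat(s['eef_rot']).as_matrix()
    print('t %.2f tcp dx %.4f dy %.4f z %.4f F x %.1f y %.1f z %.1f w %.4f yaw %.2f'%(s['time'],q@ex,q@ey,s['ee_pos'][2],f@ex,f@ey,f[2],s['width'],np.rad2deg(np.arctan2(T[1,0],T[0,0]))))
E
python3 - <<'E'
from h import *
b=np.array([.5517,.0144,.2543]); where()
plan(b+[0,0,.0257],down()); plan(b-[0,0,r.pinch_z],down())
E
```

```text
t 2.02 tcp dx -0.1052 dy -0.0346 z 0.4194 F x 0.1 y 1.1 z 0.0 w 0.0877 yaw -5.20
turn [-0.03  0.08  0.2 ] shift [ 0.0667 -0.0622  0.1394] | 0.167 t 2.025 F [0.2 1.  0. ]
turn [-0.03  0.08  0.2 ] shift [ 0.0667 -0.0622  0.1838] | 0.205 t 2.025 F [0.2 1.  0. ]
```

Request:
carry_out(increments="0 0 0.2 0.025 -0.025 0.045 0.075; 0 0 0.2 0.05 -0.048 0.09 0.07; 0 0 0.2 0.067 -0.062 0.125 0.07; 0 0 0.2 0.067 -0.062 0.165 0.07; 0 0 0.2 0.067 -0.062 0.184 0.07", squeeze=8)

```text
time: 2.65
ee_pos: [0.551, 0.0126, 0.2333]
eef_rot: [0.999, -0.048, -0.002, -0.0]
ft_force: [-0.0, -0.1, 1.1]
width: 0.0702
```

```bash
python3 - <<'E'
from h import *
where(); snap('wrist','w2');plan(np.array([.5517,.0144,.2543-.0187]),down())
E
```

```text
t 2.65 tcp dx -0.0394 dy 0.0261 z 0.2333 F x -0.0 y -0.1 z 1.1 w 0.0702 yaw -5.53
turn [ 0.02  0.31 -0.13] shift [ 0.001  -0.0019 -0.0036] | 0.004 t 2.7 F [-0.5 -0.7 -2.1]
```

View pics/w2.png

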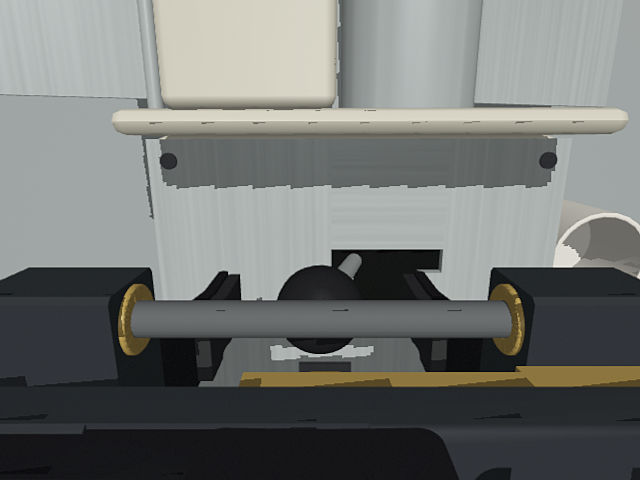

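The ball sits centred between the fingers at (320,310). I'll close the gripper gently.

Request:
carry_out(increments="0 0 0 0.001 -0.002 -0.003 0.05; 0 0 0 0.001 -0.002 -0.003 0.04; 0 0 0 0.001 -0.002 -0.003 0.02; 0 0 0 0.001 -0.002 -0.003 0.02; 0 0 0 0.001 -0.002 -0.003 0.02", squeeze=8)

```text
time: 3.32
ee_pos: [0.5518, 0.0145, 0.2353]
eef_rot: [0.999, -0.048, -0.003, 0.0]
ft_force: [-1.7, -0.7, 2.1]
width: 0.033
```

```bash
python3 - <<'E'
from h import *
where()
E
```

```text
t 3.33 tcp dx -0.0388 dy 0.0281 z 0.2353 F x -1.6 y -0.9 z 2.1 w 0.0330 yaw -5.53
```

Request:
carry_out(increments="0 0 0 0 0.001 0 0.02; 0 0 0 0 0.002 0 0.02; 0 0 0 0 0.003 0 0.02; 0 0 0 0 0.004 0 0.02; 0 0 0 0 0.004 0 0.02")

```text
time: 3.95
ee_pos: [0.5515, 0.0118, 0.2356]
eef_rot: [0.999, -0.048, -0.002, -0.001]
ft_force: [-0.5, 6.2, 2.3]
width: 0.0332
```

```bash
python3 - <<'E'
from h import *
where()
E
```

```text
t 3.95 tcp dx -0.0389 dy 0.0254 z 0.2356 F x -1.1 y 6.1 z 2.3 w 0.0332 yaw -5.45
```

Request:
carry_out(increments="0 0 0 0.0015 0.0013 -0.0003 0.02; 0 0 0 0.003 0.0013 -0.0006 0.02; 0 0 0 0.0045 0.0013 -0.0009 0.02; 0 0 0 0.006 0.0013 -0.0012 0.02; 0 0 0 0.008 0.0013 -0.0015 0.02")

```text
time: 4.58
ee_pos: [0.5587, 0.0106, 0.237]
eef_rot: [0.999, -0.047, -0.003, -0.001]
ft_force: [-3.4, 3.4, 2.5]
width: 0.0332
```

```bash
python3 - <<'E'
from h import *
where()
E
```

```text
t 4.58 tcp dx -0.0316 dy 0.0248 z 0.2370 F x -3.7 y 3.1 z 2.5 w 0.0332 yaw -5.40
```

Request:
carry_out(increments="0 0 0 0.0015 0.0018 -0.0002 0.02; 0 0 0 0.003 0.0018 -0.0004 0.02; 0 0 0 0.0045 0.0018 -0.0006 0.02; 0 0 0 0.006 0.0018 -0.0008 0.02; 0 0 0 0.007 0.0018 -0.001 0.02")

```text
time: 5.2
ee_pos: [0.5655, 0.0078, 0.2378]
eef_rot: [0.999, -0.047, -0.003, -0.001]
ft_force: [-3.0, 1.6, 3.2]
width: 0.0329
```

```bash
python3 - <<'E'
from h import *
where()
E
```

```text
t 5.20 tcp dx -0.0245 dy 0.0227 z 0.2378 F x -3.1 y 1.3 z 3.2 w 0.0329 yaw -5.41
```

Request:
carry_out(increments="0 0 0 0 0.001 0 0.02; 0 0 0 0 0.002 0 0.02; 0 0 0 0 0.003 0 0.02; 0 0 0 0 0.004 0 0.02; 0 0 0 0 0.004 0 0.02")

```text
time: 5.82
ee_pos: [0.5653, 0.0037, 0.2382]
eef_rot: [0.999, -0.047, -0.003, -0.001]
ft_force: [-2.1, 1.9, 5.5]
width: 0.033
```

```bash
python3 - <<'E'
from h import *
where();snap('wrist','w3')
E
```

```text
t 5.83 tcp dx -0.0244 dy 0.0186 z 0.2382 F x -2.3 y 1.7 z 5.5 w 0.0330 yaw -5.42
```

View pics/w3.png

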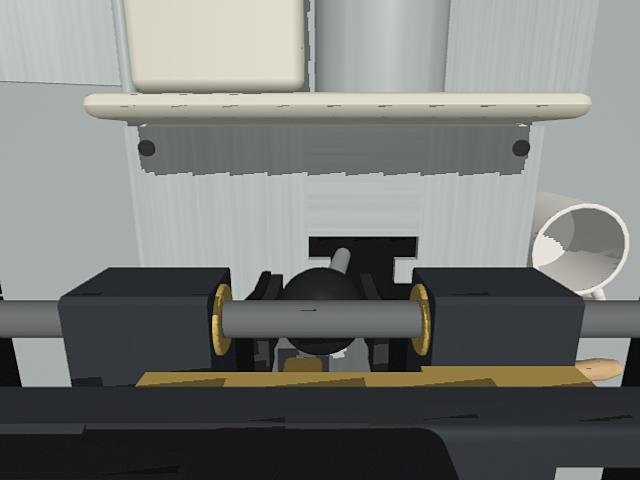

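It gave: the ball moved freely to dy = 18.6 mm with under 2 N, so this is the neutral slot. I'll take it across.

Request:
carry_out(increments="0 0 0 0 0.0025 -0.0012 0.02; 0 0 0 0 0.005 -0.0016 0.02; 0 0 0 0 0.0075 -0.0018 0.02; 0 0 0 0 0.01 -0.002 0.02; 0 0 0 0 0.012 -0.002 0.02")

```text
time: 6.5
ee_pos: [0.5639, -0.0086, 0.2395]
eef_rot: [0.999, -0.047, -0.003, -0.001]
ft_force: [0.1, 1.2, -9.2]
width: 0.0333
```

```bash
python3 - <<'E'
from h import *
where();print(tcp(-.0245,.006),tcp(-.0245,-.03))
E
```

```text
t 6.50 tcp dx -0.0246 dy 0.0062 z 0.2395 F x -0.1 y 1.2 z -9.2 w 0.0333 yaw -5.43
[ 0.56397338 -0.00882097  0.23984919] [ 0.56058548 -0.04466121  0.2378635 ]
```

Request:
carry_out(increments="0 0 0 0 0.0025 0.0008 0.02; 0 0 0 0 0.005 0.0008 0.02; 0 0 0 0 0.0075 0.0008 0.02; 0 0 0 0 0.01 0.0008 0.02; 0 0 0 0 0.012 0.0008 0.02")

```text
time: 7.12
ee_pos: [0.563, -0.0207, 0.2393]
eef_rot: [0.999, -0.047, -0.003, -0.001]
ft_force: [-1.7, 1.5, 5.0]
width: 0.0332
```

```bash
python3 - <<'E'
from h import *
where()
E
```

```text
t 7.12 tcp dx -0.0244 dy -0.0059 z 0.2393 F x -1.9 y 1.4 z 5.0 w 0.0332 yaw -5.44
```

Request:
carry_out(increments="0 0 0 0 0.0025 -0.0003 0.02; 0 0 0 0 0.005 -0.0003 0.02; 0 0 0 0 0.0075 -0.0001 0.02; 0 0 0 0 0.01 0.0002 0.02; 0 0 0 0 0.012 0.0004 0.02")

```text
time: 7.75
ee_pos: [0.5618, -0.0329, 0.2389]
eef_rot: [0.999, -0.048, -0.003, -0.001]
ft_force: [-0.9, 2.1, 0.5]
width: 0.0329
```

```bash
python3 - <<'E'
from h import *
where()
E
```

```text
t 7.75 tcp dx -0.0244 dy -0.0181 z 0.2389 F x -1.1 y 2.0 z 0.5 w 0.0329 yaw -5.45
```

Request:
carry_out(increments="0 0 0 0 0.0025 0.0002 0.02; 0 0 0 0 0.005 0.0004 0.02; 0 0 0 0 0.0075 0.0007 0.02; 0 0 0 0 0.01 0.0009 0.02; 0 0 0 0 0.013 0.0013 0.02")

```text
time: 8.38
ee_pos: [0.5607, -0.046, 0.2376]
eef_rot: [0.999, -0.047, -0.003, -0.001]
ft_force: [0.3, 1.2, -1.7]
width: 0.0331
```

```bash
python3 - <<'E'
from h import *
where();print(tcp(-.0245,-.031)[2],tcp(-.0145,-.031)[2],tcp(0,-.031)[2],tcp(.02,-.031)[2],tcp(.04,-.031)[2],tcp(.055,-.031)[2]);snap('wrist','w4');snap('side','s4')
E
```

```text
t 8.38 tcp dx -0.0243 dy -0.0313 z 0.2376 F x 0.2 y 1.2 z -1.7 w 0.0331 yaw -5.44
0.2377226189657634 0.2386217660520915 0.23910495862123987 0.23818476202813327 0.23540044371742908 0.23204629296858342
```

View pics/w4.png

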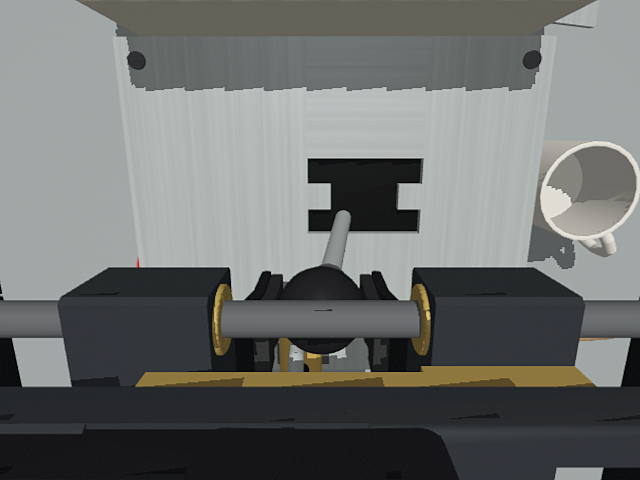

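The stem stands in the right leg at (343,218). Now I'll push it forward.

Request:
carry_out(increments="0 0 0 0.0025 0 -0.0003 0.02; 0 0 0 0.005 0 -0.0006 0.02; 0 0 0 0.0075 0 -0.0008 0.02; 0 0 0 0.011 0 -0.001 0.02; 0 0 0 0.0145 0 -0.0011 0.02")

```text
time: 9.1
ee_pos: [0.5754, -0.0479, 0.2386]
eef_rot: [0.999, -0.048, -0.003, -0.0]
ft_force: [-3.5, 0.6, 1.2]
width: 0.0331
```

```bash
python3 - <<'E'
from h import *
where()
E
```

```text
t 9.10 tcp dx -0.0095 dy -0.0319 z 0.2386 F x -3.6 y 0.3 z 1.2 w 0.0331 yaw -5.49
```

Request:
carry_out(increments="0 0 0 0.005 0 -0.0003 0.02; 0 0 0 0.01 0 -0.0004 0.02; 0 0 0 0.015 0 -0.0004 0.02; 0 0 0 0.02 0 -0.0003 0.02; 0 0 0 0.025 0 0 0.02")

```text
time: 9.72
ee_pos: [0.6006, -0.0503, 0.2384]
eef_rot: [0.999, -0.048, -0.003, -0.001]
ft_force: [-2.0, 0.1, 1.1]
width: 0.0331
```

```bash
python3 - <<'E'
from h import *
where()
E
```

```text
t 9.72 tcp dx 0.0159 dy -0.0319 z 0.2384 F x -2.0 y -0.1 z 1.1 w 0.0331 yaw -5.49
```

Request:
carry_out(increments="0 0 0 0.0045 0 0.0003 0.02; 0 0 0 0.009 0 0.0007 0.02; 0 0 0 0.0135 0 0.0013 0.02; 0 0 0 0.018 0 0.002 0.02; 0 0 0 0.0225 0 0.0028 0.02")

```text
time: 10.35
ee_pos: [0.6233, -0.0526, 0.2354]
eef_rot: [0.999, -0.048, -0.003, -0.0]
ft_force: [-2.0, -1.0, 1.1]
width: 0.0333
```

```bash
python3 - <<'E'
from h import *
where()
E
```

```text
t 10.35 tcp dx 0.0387 dy -0.0320 z 0.2354 F x -1.9 y -1.2 z 1.1 w 0.0333 yaw -5.49
```

Request:
carry_out(increments="0 0 0 0.0035 0 0.0007 0.02; 0 0 0 0.007 0 0.0014 0.02; 0 0 0 0.0105 0 0.0022 0.02; 0 0 0 0.014 0 0.003 0.02; 0 0 0 0.0165 0 0.0037 0.02")

```text
time: 10.98
ee_pos: [0.6399, -0.0542, 0.2315]
eef_rot: [0.999, -0.048, -0.003, -0.001]
ft_force: [-1.7, -0.5, -0.3]
width: 0.0332
```

```bash
python3 - <<'E'
from h import *
where()
E
```

```text
t 10.97 tcp dx 0.0554 dy -0.0320 z 0.2315 F x -1.7 y -0.7 z -0.3 w 0.0332 yaw -5.49
```

Near the stop; I'll creep on until it resists.

Request:
carry_out(increments="0 0 0 0.0008 0 0.0002 0.02; 0 0 0 0.0016 0 0.0004 0.02; 0 0 0 0.0024 0 0.0006 0.02; 0 0 0 0.0032 0 0.0008 0.02; 0 0 0 0.0032 0 0.0008 0.02")

```text
time: 11.6
ee_pos: [0.6431, -0.0545, 0.2307]
eef_rot: [0.999, -0.048, -0.003, -0.001]
ft_force: [-0.1, 0.3, 0.9]
width: 0.0331
```

```bash
python3 - <<'E'
from h import *
where()
E
```

```text
t 11.60 tcp dx 0.0586 dy -0.0320 z 0.2307 F x -0.1 y 0.3 z 0.9 w 0.0331 yaw -5.50
```

Request:
carry_out(increments="0 0 0 0.0008 0 0.0002 0.02; 0 0 0 0.0016 0 0.0004 0.02; 0 0 0 0.0024 0 0.0006 0.02; 0 0 0 0.003 0 0.0008 0.02; 0 0 0 0.003 0 0.0008 0.02")

```text
time: 12.22
ee_pos: [0.6443, -0.0545, 0.2303]
eef_rot: [0.999, -0.048, -0.005, -0.0]
ft_force: [-14.6, -1.0, 9.7]
width: 0.0335
```

```bash
python3 - <<'E'
from h import *
where();snap('wrist','w5')
E
```

```text
t 12.22 tcp dx 0.0598 dy -0.0320 z 0.2303 F x -14.4 y -2.4 z 9.7 w 0.0335 yaw -5.47
```

View pics/w5.png

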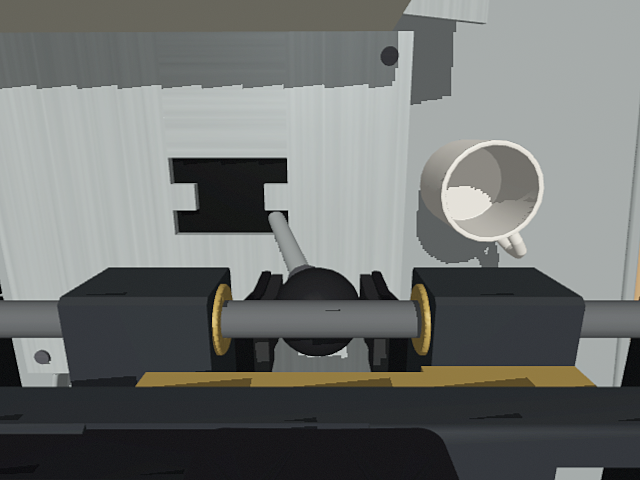

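The stop is felt at 14 N, with the stem at the front end of the right leg at (277,220). Next: ease the push, open and lift clear.

Request:
carry_out(increments="0 0 0 0.0003 0 0 0.0335; 0 0 0 0.0003 0 0 0.05; 0 0 0 0.0003 0 0 0.06; 0 0 0 0.0003 0 0 0.065; 0 0 0 0 0 -0.02 0.065")

```text
time: 12.9
ee_pos: [0.6439, -0.0547, 0.2497]
eef_rot: [0.999, -0.048, -0.006, -0.0]
ft_force: [-0.1, 0.3, -0.2]
width: 0.062
```

```bash
python3 - <<'E'
from h import *
where()
E
```

```text
t 12.90 tcp dx 0.0594 dy -0.0322 z 0.2497 F x -0.2 y 0.2 z -0.2 w 0.0620 yaw -5.47
```

```bash
python3 - <<'E'
from h import *
plan((.55,-.13,.38),down())
E
```

```text
turn [ 0.01  0.7  -0.07] shift [-0.0879  0.0839 -0.1293] | 0.177 t 12.9 F [-0.1  0.3 -0.2]
```

Request:
carry_out(increments="0 0 0 0 0 -0.05 0.065; 0 0.7 0 -0.02 0.02 -0.09 0.04; 0 0.7 0 -0.055 0.05 -0.125 0; 0 0.7 0 -0.088 0.084 -0.129 0; 0 0.7 0 -0.088 0.084 -0.129 0")

```text
time: 13.52
ee_pos: [0.5485, -0.1331, 0.3826]
eef_rot: [0.999, -0.05, 0.002, 0.002]
ft_force: [-0.9, 1.0, 0.3]
width: 0.033
```

```bash
python3 - <<'E'
from h import *
where();snap('wrist','w6')
E
```

```text
t 13.53 tcp dx -0.0282 dy -0.1192 z 0.3826 F x -1.0 y 0.9 z 0.3 w 0.0330 yaw -5.77
```

View pics/w6.png

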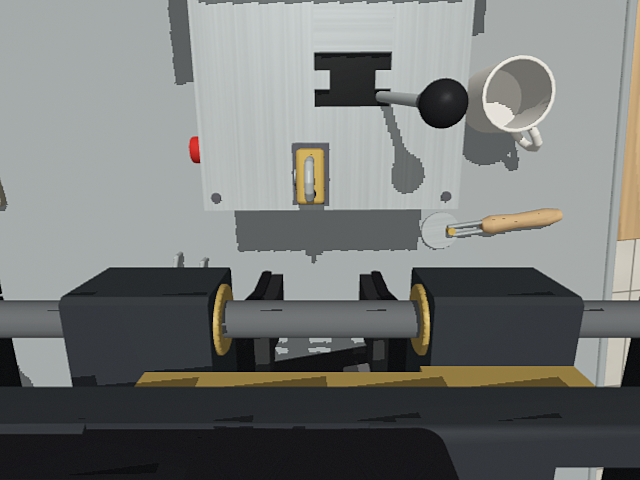

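The lever now leans forward in the right leg, with the ball at (442,103). The lock is still raised at (310,177). I'll check the lever angle and refine the shackle position.

```bash
python3 - <<'E'
from h import *
t='w6';p,d,P=cloud(t);g=cv2.cvtColor(p,cv2.COLOR_BGR2GRAY)
m=((g<40)).astype(np.uint8);m[:45]=0;m[112:]=0;m[:,:305]=0;m[:,396:]=0
v,u=np.nonzero(m);Q=np.array([onplane(t,a,b,.15) for a,b in zip(u,v)])-MID
X=Q@ex;Y=Q@ey;print('H rel MID',np.percentile(X,[.5,99.5]),np.percentile(Y,[.5,99.5]))
m=((g<60)&(P[...,2]>.2)).astype(np.uint8);m[:,:412]=0;m[:,475:]=0;m[140:]=0
c,_=cv2.findContours(m,cv2.RETR_EXTERNAL,cv2.CHAIN_APPROX_NONE);c=max(c,key=cv2.contourArea);(u,v),rad=cv2.minEnclosingCircle(c)
b=onplane(t,u,v,.25)-MID;print('ball',u,v,rad,b@ex,b@ey)
s=(P[...,2]>.2)&(d>0);s[:,:285]=0;s[:,340:]=0;s[:140]=0;s[215:]=0
Q=P[s];print(len(Q),Q.min(0),Q.max(0),cv2.minAreaRect(Q[:,:2].astype(np.float32)),np.percentile(Q[:,2],98))
h=Q[Q[:,2]>.222];print('top',h.mean(0),cv2.minAreaRect(h[:,:2].astype(np.float32)))
print(np.percentile((h-MID)@ex,[1,99]),np.percentile((h-MID)@ey,[1,99]))
plan((.5422,-.1005,.255),down())
E
```

```text
H rel MID [-0.03131402  0.03775659] [-0.02180972  0.02379908]
ball 441.77777099609375 101.77777862548828 26.121379852294922 0.05917702438647979 -0.027194391073397762
427 [ 0.53829003 -0.11685728  0.20031575] [ 0.5486242  -0.08020755  0.22751278] ((0.5435088872909546, -0.09849199652671814), (0.03654655069112778, 0.007681691087782383), 84.28168487548828) 0.22674084431058297
top [ 0.54346695 -0.09851653  0.22447386] ((0.5436747670173645, -0.09869572520256042), (0.02260386198759079, 0.0073376670479774475), 83.7390365600586)
[-0.0399797  -0.03260997] [-0.09628098 -0.07415135]
turn [ 0.09 -0.15 -0.22] shift [-0.0105 -0.0301  0.1267] | 0.131 t 13.575 F [0.6 1.4 0.3]
```

Request:
carry_out(increments="0 0 0 -0.005 -0.015 0.05 0; 0 -0.15 -0.2 -0.01 -0.031 0.1 0; 0 -0.15 -0.2 -0.01 -0.031 0.127 0; 0 -0.15 -0.2 -0.01 -0.031 0.142 0; 0 -0.15 -0.2 -0.01 -0.031 0.142 0", squeeze=20)

```text
time: 14.2
ee_pos: [0.543, -0.0991, 0.2395]
eef_rot: [0.999, -0.047, -0.0, 0.0]
ft_force: [0.9, -0.6, -0.3]
width: 0.0005
```

```bash
python3 - <<'E'
from h import *
where();plan((.543,-.0995,.23),down());snap('wrist','w7')
E
```

```text
t 14.20 tcp dx -0.0369 dy -0.0859 z 0.2395 F x 1.0 y -0.5 z -0.3 w 0.0005 yaw -5.38
turn [0.05 0.05 0.02] shift [0.     0.0004 0.0095] | 0.009 t 14.2 F [ 0.9 -0.6 -0.3]
```

View pics/w7.png

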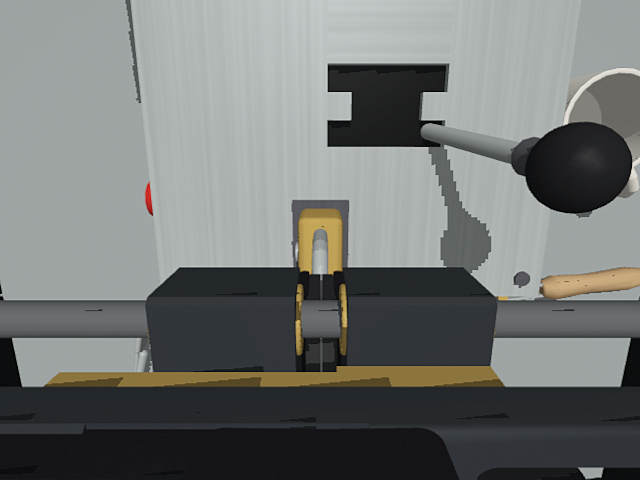

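The shackle at (320,250) lines up under the closed fingers and the ball is clear to the right. I'll press down in steps.

Request:
carry_out(increments="0 0 0 0 0 0.006 0; 0 0 0 0 0 0.011 0; 0 0 0 0 0 0.015 0; 0 0 0 0 0 0.018 0; 0 0 0 0 0 0.021 0")

```text
time: 14.88
ee_pos: [0.5437, -0.0994, 0.2199]
eef_rot: [0.999, -0.047, 0.001, 0.001]
ft_force: [-1.2, 0.6, 7.2]
width: 0.0003
```

```bash
python3 - <<'E'
from h import *
where()
E
```

```text
t 14.88 tcp dx -0.0362 dy -0.0861 z 0.2199 F x -1.2 y 0.5 z 7.2 w 0.0003 yaw -5.40
```

Request:
carry_out(increments="0 0 0 0 0 0.003 0; 0 0 0 0 0 0.006 0; 0 0 0 0 0 0.008 0; 0 0 0 0 0 0.0095 0; 0 0 0 0 0 0.0105 0")

```text
time: 15.5
ee_pos: [0.5438, -0.0994, 0.2098]
eef_rot: [0.999, -0.047, 0.001, 0.001]
ft_force: [-3.9, 1.7, 11.1]
width: 0.0008
```

```bash
python3 - <<'E'
from h import *
where()
E
```

```text
t 15.50 tcp dx -0.0360 dy -0.0861 z 0.2098 F x -4.0 y 1.3 z 11.1 w 0.0008 yaw -5.40
```

Request:
carry_out(increments="0 0 0 0 0 0.0008 0; 0 0 0 0 0 0.0014 0; 0 0 0 0 0 0.0018 0; 0 0 0 0 0 0.0018 0; 0 0 0 0 0 0.0018 0")

```text
time: 16.12
ee_pos: [0.5439, -0.0994, 0.2096]
eef_rot: [0.999, -0.047, 0.001, 0.001]
ft_force: [-8.0, 0.1, 16.7]
width: 0.0004
```

```bash
python3 - <<'E'
from h import *
where()
E
```

```text
t 16.12 tcp dx -0.0359 dy -0.0861 z 0.2096 F x -8.0 y -0.6 z 16.7 w 0.0004 yaw -5.41
```

It's on the bottom stop. I'll lift off and look.

Request:
carry_out(increments="0 0 0 0 0 -0.01 0; 0 0 0 0 0 -0.03 0; 0 0 0 0 0.01 -0.08 0; 0 0 0 0 0.03 -0.13 0; 0 0 0 0 0.035 -0.165 0")

```text
time: 16.75
ee_pos: [0.5402, -0.1353, 0.3768]
eef_rot: [0.999, -0.048, 0.002, 0.002]
ft_force: [0.7, 0.5, 0.0]
width: 0.0001
```

Request:
carry_out(increments="0 0 0 0 0 0 0; 0 0 0 0 0 0 0; 0 0 0 0 0 0 0; 0 0 0 0 0 0 0; 0 0 0 0 0 0 0")

```text
time: 17.38
ee_pos: [0.5401, -0.1352, 0.3764]
eef_rot: [0.999, -0.048, 0.002, 0.001]
ft_force: [0.7, -0.1, -0.4]
width: 0.0002
```

```bash
python3 - <<'E'
from h import *
where();snap('wrist','w8')
t='w8';p,d,P=cloud(t)
s=(P[...,2]>.192)&(P[...,2]<.24)&(d>0)&(np.hypot(P[...,0]-.5435,P[...,1]+.0995)<.03)
Q=P[s];print(len(Q),np.percentile(Q[:,2],[50,95,99]) if len(Q) else 0)
g=cv2.cvtColor(p,cv2.COLOR_BGR2GRAY)
v,u=np.nonzero((g<60)&(P[...,2]>.235)&(P[...,2]<.275)&(d>0)&(np.hypot(P[...,0]-.643,P[...,1]+.0547)<.035))
(a,b),rad=cv2.minEnclosingCircle(np.c_[u,v].astype(np.float32));q=onplane(t,a,b,.25)-MID;print('ball',a,b,rad,q@ex,q@ey)
E
```

```text
t 17.38 tcp dx -0.0364 dy -0.1221 z 0.3764 F x 0.7 y 0.0 z -0.4 w 0.0002 yaw -5.51
417 [0.2086103  0.21200132 0.21284302]
ball 458.6536560058594 98.86271667480469 26.837759017944336 0.060314056139371755 -0.030563288931526163
```

View pics/w8.png

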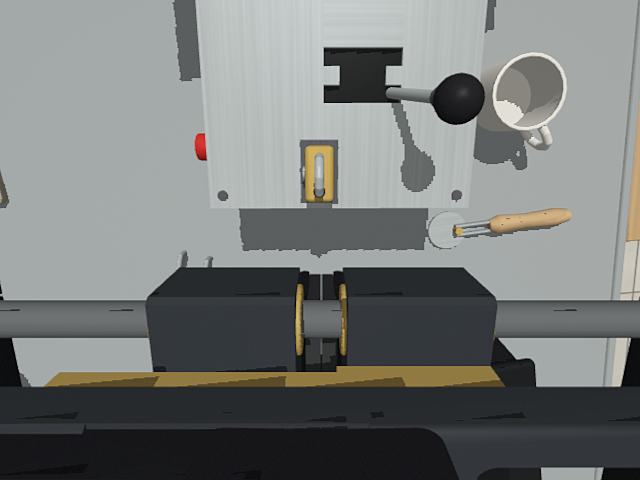

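The shackle at (319,178) now tops out at 0.212 m, down from 0.227 m, so it is about 15 mm down and held by the pawl. The lever is still home at (458,99) and the arm is clear.

```bash
python3 -c "
from bench import r
print(r.close_job(), r.read_state()['time'])"
```

```text
the job is handed in; nothing more can be done
the job is handed in; nothing more can be done
```

The lever is fully home in the far right leg and the lock's shackle is held down by its pawl. I handed the job in at about 17.4 s of the 54 s allowed; no verdict was reported.

- **Shifting:** I held the ball with a light 8 N grip and drew it forward, pressing sideways with at most about 6 N. The lever gave about 24 mm behind upright. I took it across there and pushed it forward until the end stop resisted at about 14 N.
- **Locking:** With the fingers closed, I pressed the shackle down to its bottom stop, peaking at about 17 N.
- **Last checks:** In the last wrist picture the shackle top is at about 0.212 m, down from 0.227 m, so it stayed about 15 mm down after I lifted off. The ball measured about 57 to 60 mm forward and 30 mm right of the slot middle, which matches the end stop. The arm is clear at 0.376 m height.
- **Disagreement:** My first estimate of the slot middle was about 3 mm short in x, so the end stop came about 3 mm later than expected.
- **Not checked:** I did not measure the bystanders again. The arm made no unexpected contact, and the cup and pastry wheel look undisturbed in the last picture. The bottle, dough box and scraper are outside it, and the tongs barely show at its edge.

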